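# Butt a straightedge against two pins on a pinboard

### The arm

A 6-joint arm with a two-finger parallel gripper is mounted at the origin on the work surface. World frame = base frame: x ahead of the robot, y to its left, z up, the work surface at z = 0. Lengths are in mm, angles in rad, forces in N, time in s.
With the tool pointing down it reaches from about 350 to 775 mm from the base axis. Payload 7.3 kg.
Tool frame: the origin (TCP) lies at the very end of the fingers, on their centre line; the grasp point (between the pads) lies 19 mm behind it (bot.grip_point_offset is the distance from the TCP to the grasp point, in mm); z points along the fingers, y is the line along which they close (so a half turn about z gives the same grasp; the last joint's range is limited). The gripper opens to 92 mm and grips with 3 to 60 N. Pads are 19 mm wide; open, the fingers measure 130 mm over their backs; the gripper's body (75 mm by 190 mm) begins 47 mm behind the grasp point.
Start: joints at [-1.25, 0.342, 1.524, -0, 1.275, -0.146], TCP at [236.292, -468.844, 190.441] pointing down, gripper open.
Joint ranges: [-2.53, 2.53], [-0.77, 2.02], [0.04, 2.7], [-1, 4.14], [0.28, 2.66], [-3.11, 3.11]. Speed limits (rad/s): [2.57, 2.57, 3.14, 3.14, 3.14, 3.14].

### API

Orientations are given as [roll, pitch, yaw] about the fixed x, y, z axes, in that order (R = Rz(yaw) Ry(pitch) Rx(roll)).
In Python, from plant import bot gives the robot as it stands. The module is installed in compiled form; this text tells all that it offers.
- The arm moves only by the shell command python3 -m jog 'ROWS' [OPENING]. ROWS is JSON, a list of rows, each a list of 6 numbers: the shift along the tool's x, y, z in mm, then the turn, a rotation vector about the tool's x, y, z in rad. In form: [[dx, dy, dz, rx, ry, rz], ...]. A call has 1 to 12 rows; each row shifts and turns the commanded pose from where the row before left it, along the tool's axes as they then stand; what a row does not reach is not made up. A row lasts 1/10 s, in which the tool goes at most 50 mm and 8.59 degrees, less where a joint would pass 70% of its speed; a pose out of reach is approached as far as the arm can. A call with a gripper value outside its range is refused whole. OPENING is the opening in per cent of the stroke, from 0 (shut) to 100 (fully open), set as the call begins (- or left out, the last holds). The fingers move at their own pace and stop on an object; the grip force is fixed at half the most. Time passes only in rows, so rows that do not move let the fingers close. It gives the time, the measured TCP pose, the force, the opening and the grip force at its end, in the units of the state.
- bot.get_obs(): the state, without advancing time (a new reading comes with each control period).
- bot.capture(name): name is "scene" or "top" or "wrist"; returns the picture (480x640x3 uint8, red, green, blue); there is no depth.
- bot.camera_model(name): a dict with "fx", "fy", "cx", "cy" (pixels), "dist_coeffs" ([k1, k2, p1, p2, k3] as OpenCV has them; the pictures are not rectified), "position" and "orientation" of the camera in the world; the wrist camera has in their place "T_tool_cam" (4x4, takes a point from camera to tool coordinates, whose origin is the TCP and whose axes are the flange's). Camera axes: x right, y down, z forward; pixel columns grow to the right and rows downward; lengths in mm; the calibration is good to about 2 mm. A picture is of the moment at which its call begins: read the wrist's pose just before it. camera_model takes no time and is no camera call.
- bot.close_job(): hands the job in; it is judged then, once.
Trained networks look in the newest picture that a camera, given by its name, has taken for a name from the list of things; names that differ only in an ending like _2 or _b are one class to them, and where a whole thing is asked for, a point or a joint stands for the part that bears it (a point fixed in the world has none). Each returns a list of dicts, best first, with "p" (0 to 1); they miss things now and then, are a little off and sometimes report something else, mostly with a low value. They report only what shows in the picture. A call takes as long as a camera call.
- bot.outline_of(target, camera): "mask" (480x640 bool, what is visible of it) and "pixel" ([column, row] in pixels, amid what is visible of it).
The state is a dict: "time": time; "joint_positions": joint angles; "dq": joint speeds; "tau": joint torques, N m; "tool_pos": TCP position; "tcp_rot": TCP orientation; "contact_force": force on the tool from outside, world axes, zero at the start; "moment": the same for the moment, N m; "grip_width": finger opening in mm; "finger_force": force on a finger pad.
Only numpy, scipy, OpenCV 4.12 (cv2) and the standard library are available. Lean on these libraries where they do the work, as an engineer would, in place of code of your own. Each camera call takes 0.05 s, during which the arm holds its last target. There are 200 camera calls.

### The job

Fetch the aluminium straightedge from the desk, lay it flat on the pinboard on the robot's side of the two upright pins, and slide it along the paper, without bearing down on it, until its far long edge bears lightly but surely on both pins at once, ready for ruling the line. Go by feel: the pins stand only in cork and must not be forced. Let go and leave it lying against both pins, with the remote control, the eraser, the stapler and the candle holder left where they are.

Things in the scene. Friction and masses are not known exactly. Their poses are not given: they have to be found in the camera images.
- straightedge: Loose aluminium bar 280 mm long, 50 wide, 5 thick, 0.2 to 0.3 kg, both long edges straight; an upright grip rail runs along the middle of its top: 130 mm long, 12 wide, from 5 to 27 mm above the underside. Same either way round. Origin: centre of the underside; x along it, y across, z up. Starts on the desk left or right of the board, lengthwise roughly along world x.
- pinboard: Cork board on plywood lying fixed on the desk, 280 mm (its x, away from the robot) by 370 mm (its y), 14 mm thick, flat on top under a thin paper sheet. Origin: centre of the underside; z up; turned up to 0.2 rad. The straightedge slides on it with friction of about 0.35; more than about 12 N down on it is bearing down too hard while the pins are touched.
- pin_left: Upright plain steel cylinder pin, 12 mm diameter, 22 mm tall, in the left (+y) half of the board. It does not give; over 6 N on one pin is forcing it, a sure touch is over 1 N, so 2 to 3 N on each is right. Origin: centre of its foot, on the board's surface; axes as the board's. Touching, its axis is 31 mm from the straightedge's centre line.
- pin_right: The same kind of pin in the right (-y) half of the board, 170 to 210 mm from the other along the board's y and up to 40 mm nearer or farther. Origin: centre of its foot, on the board's surface; axes as the board's.
- eraser: Bystander: eraser in a card sleeve, 24 x 45 x 14 mm, lying loose on the board beyond the pins. Origin: centre of the underside.
- remote: Bystander: white remote control, 150 x 44 x 18 mm, lying loose on the desk on the other side of the board from the straightedge. Origin: centre of the underside.
- stapler: Bystander: black stapler, 135 mm long (its x), 36 wide, 55 high, lying loose on the desk at the far right, lengthwise along world x. Origin: centre of the underside.
- candle_holder: Bystander: round wooden holder with a candle, 80 mm across, 70 mm high, standing loose on the desk at the far left. Origin: centre of the underside.

How it is judged (in metres and radians):
On the way, in this order (a step that is already met when the one before it is completed fails the run):
1. the straightedge is down flat on the board (within 3.5 mm of its top) on the robot's side of the pins (angle between straightedge's own z axis and vertical below 0.03 rad and height (world z) of straightedge between 0.0115 and 0.0175 m and (x of straightedge in the frame of pin_left below -0.02 m or x of straightedge in the frame of pin_right below -0.02 m)), for 0.1 s.
2. it bears on both pins at once (over 1 N on each) while it lies flat on the board without being pressed down hard (under 12 N on the board) (all of step 1 and x of pin_left in the frame of straightedge between -0.137 and 0.137 m and x of pin_right in the frame of straightedge between -0.137 and 0.137 m and contact force between straightedge and pinboard between 0.2 and 12 N and contact force between straightedge and pin_left above 1 N and contact force between straightedge and pin_right above 1 N), for 0.3 s.
At the end, for the whole second after the job is handed in: The straightedge lies flat on the pinboard at rest (tilt under 0.03 rad, underside within 3.5 mm of the board's top), on the robot's side of the pins, with its long edge within 2 mm of touching both pins (all of step 1 and x of pin_left in the frame of straightedge between -0.137 and 0.137 m and x of pin_right in the frame of straightedge between -0.137 and 0.137 m and ((y of pin_left in the frame of straightedge between 0.028 and 0.033 m and y of pin_right in the frame of straightedge between 0.028 and 0.033 m) or (y of pin_left in the frame of straightedge between -0.033 and -0.028 m and y of pin_right in the frame of straightedge between -0.033 and -0.028 m)) and linear speed of straightedge below 0.01 m/s and angular speed of straightedge below 0.05 rad/s).
It fails at once if a pin is pushed with more than 6 N (contact force between any of pin_left, pin_right and anything else above 6 N).
It fails at once if the remote control, stapler or candle holder is moved by more than 20 mm, or the eraser by more than 10 mm (distance of any of remote, stapler, candle_holder from where it was at the start of the episode above 0.02 m or distance of eraser from where it was at the start of the episode above 0.01 m).
It also fails if it takes over 58 s, if anything falls off the work surface, if the arm or the gripper's body presses on something with over 40 N, if the wrist force passes 120 N, or if a joint passes its speed limit or range.

## Working session

There is one attempt and no reset: what is moved stays moved. The work goes in short steps, Python scripts to look and compute and a shell command to move; the robot and the scene stay as the last step left them, time stands still between calls to the robot, and variables do not carry over. Pictures are saved under pics/ and viewed, at most 10 in all, crops included, and the job is handed in when it is done.

```bash
mkdir -p pics; cat > h.py <<'E'
import numpy as np, cv2
from scipy.spatial.transform import Rotation as R
from plant import bot
def cam(name,obs=None):
    m=bot.camera_model(name); K=np.array([[m['fx'],0,m['cx']],[0,m['fy'],m['cy']],[0,0,1]]); d=np.array(m['dist_coeffs'],float)
    if name=='wrist':
        o=obs; T=np.eye(4); T[:3,:3]=R.from_euler('xyz',o['tcp_rot']).as_matrix(); T[:3,3]=o['tool_pos']
        T=T@np.array(m['T_tool_cam']); return K,d,T[:3,:3],T[:3,3]
    q=np.array(m['orientation'],float)
    Rm=R.from_euler('xyz',q).as_matrix() if q.size==3 else (R.from_quat(q).as_matrix() if q.size==4 else q)
    return K,d,Rm,np.array(m['position'],float)
def pix2w(px,z,c):
    K,d,Rm,t=c
    u=cv2.undistortPoints(np.array(px,float).reshape(-1,1,2),K,d).reshape(-1,2)
    r=np.c_[u,np.ones(len(u))]@Rm.T
    return t+r*((z-t[2])/r[:,2])[:,None]
def w2pix(P,c):
    K,d,Rm,t=c
    return cv2.projectPoints((np.array(P,float).reshape(-1,3)-t)@Rm,np.zeros(3),np.zeros(3),K,d)[0].reshape(-1,2)
def save(n,im): cv2.imwrite('pics/'+n,cv2.cvtColor(im,cv2.COLOR_RGB2BGR))
E
python3 - <<'E'
from h import *
o=bot.get_obs(); print({k:np.round(v,3).tolist() for k,v in o.items()})
im=bot.capture('top'); save('top1.png',im); print(bot.camera_model('top')); print(bot.camera_model('wrist'))
c=cam('top')
for n,z in [('straightedge',5),('pinboard',14),('pin_left',36),('pin_right',36),('eraser',28),('remote',18),('stapler',55),('candle_holder',70)]:
    for r in bot.outline_of(n,'top')[:3]:
        m=r['mask'].astype(np.uint8); pts=np.argwhere(m)[:,::-1]
        rect=cv2.minAreaRect(pts.astype(np.float32)); b=cv2.boxPoints(rect)
        print(n,round(r['p'],2),r['pixel'],m.sum(),pix2w([r['pixel']],z,c)[0].round(),pix2w(b,z,c)[:,:2].round().tolist())
E
```

```text
{'time': 0.0, 'joint_positions': [-1.25, 0.343, 1.525, -0.0, 1.275, -0.146], 'dq': [-0.0, 0.001, -0.002, -0.0, 0.002, -0.001], 'tau': [-0.001, -43.125, -24.422, 0.072, 0.056, -0.0], 'tool_pos': [236.129, -468.39, 189.777], 'tcp_rot': [-3.14, -0.0, 0.467], 'contact_force': [-0.51, -0.441, -0.15], 'moment': [0.015, -0.036, 0.015], 'finger_force': 0.0, 'grip_width': 91.58}
{'fx': 523.6069906903462, 'fy': 523.6069906903462, 'cx': 323.1020786616036, 'cy': 243.53360929363305, 'dist_coeffs': array([-0.15546875,  0.        ,  0.        ,  0.        ,  0.        ]), 'position': array([ 349.50765669,   27.09262816, 1284.72228392]), 'orientation': array([-2.96361536, -0.00516516, -1.59595138])}
{'fx': 367.93899220060933, 'fy': 367.93899220060933, 'cx': 318.3334332111493, 'cy': 240.14130265687436, 'dist_coeffs': array([0.01181193, 0.        , 0.        , 0.        , 0.        ]), 'T_tool_cam': array([[-1.27544218e-03, -9.64425477e-01, -2.64351798e-01,
         7.09430056e+01],
       [ 9.99997967e-01, -1.64287126e-03,  1.16884894e-03,
        -6.42166599e-01],
       [-1.56156367e-03, -2.64349769e-01,  9.64425612e-01,
        -1.94865823e+02],
       [ 0.00000000e+00,  0.00000000e+00,  0.00000000e+00,
         1.00000000e+00]])}
straightedge 0.95 [180.7, 289.5] 2287 [473. 370.   5.] [[622.0, 406.0], [623.0, 352.0], [343.0, 334.0], [341.0, 387.0]]
pinboard 0.88 [343.6, 247.9] 16535 [566. -35.  14.] [[717.0, 167.0], [734.0, -216.0], [444.0, -218.0], [431.0, 151.0]]
eraser 0.74 [318.7, 204.6] 214 [673.  23.  28.] [[691.0, 47.0], [700.0, -5.0], [673.0, -9.0], [664.0, 42.0]]
remote 0.74 [476.5, 249.7] 1045 [ 552. -367.   18.] [[478.0, -324.0], [628.0, -356.0], [620.0, -404.0], [471.0, -371.0]]
stapler 0.85 [521.9, 264.3] 1100 [ 507. -467.   55.] [[574.0, -440.0], [580.0, -495.0], [442.0, -501.0], [437.0, -447.0]]
candle_holder 0.85 [133.8, 263.9] 767 [529. 468.  70.] [[561.0, 509.0], [560.0, 434.0], [488.0, 432.0], [489.0, 506.0]]
```

View pics/top1.png

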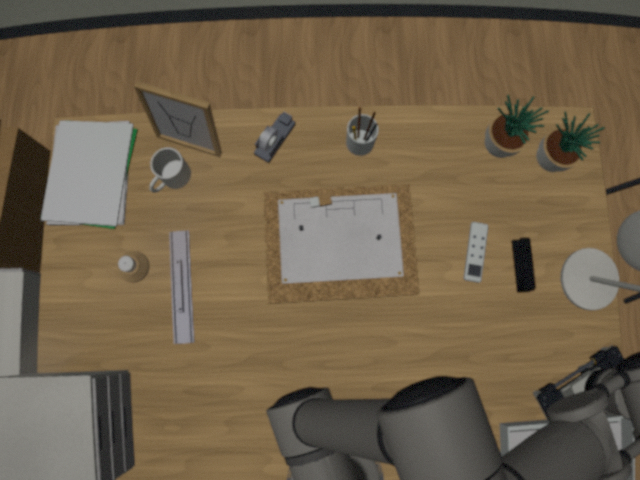

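```bash
python3 - <<'E'
from h import *
im=bot.capture('top'); save('crop1.png',cv2.resize(im[170:330,230:440],None,fx=3.6,fy=3.6,interpolation=cv2.INTER_CUBIC))
for n in ('pin_left','pin_right'):
  for r in bot.outline_of(n,'top')[:3]: print(n,r['p'],r['pixel'],r['mask'].sum())
E
```

```text
(no output)
```

Pins appear at about (301,227) and (379,237), with the straightedge at about (181,288) and the candle close to its left. I'll go above the board for a wrist view.

```bash
python3 -m jog '[[0,0,-10,0,0,0.101],[0,0,-10,0,0,0.101],[0,0,-10,0,0,0.101],[0,0,-10,0,0,0.1]]' 40; python3 -m jog '[[21,-38,0,0,0,0],[21,-38,0,0,0,0],[21,-38,0,0,0,0],[21,-38,0,0,0,0],[21,-38,0,0,0,0],[21,-38,0,0,0,0],[21,-38,0,0,0,0],[21,-38,0,0,0,0],[21,-38,0,0,0,0],[21,-38,0,0,0,0],[21,-38,0,0,0,0],[0,0,0,0,0,0]]'
cat > look.py <<'E'
from h import *
import sys
nm=sys.argv[1]
o=bot.get_obs(); im=bot.capture('wrist'); save(nm,im); c=cam('wrist',o)
print(np.round(o['tool_pos'],1),np.round(o['tcp_rot'],3),o['time'])
for n,z in [a.split(':') for a in sys.argv[2:]]:
    z=float(z)
    for r in bot.outline_of(n,'wrist')[:3]:
        m=r['mask'].astype(np.uint8); pts=np.argwhere(m)[:,::-1]
        b=cv2.boxPoints(cv2.minAreaRect(pts.astype(np.float32)))
        print(n,round(r['p'],2),r['pixel'],m.sum(),pix2w([r['pixel']],z,c)[0].round(1),pix2w(b,z,c)[:,:2].round().tolist())
E
python3 look.py w1.png pin_left:25 pin_right:25 pinboard:14 eraser:28
```

```text
time: 1.0
tool_pos: [236.3, -468.8, 230.9]
tcp_rot: [3.141, -0.0, 0.06]
contact_force: [0.3, -0.5, 0.3]
grip_width: 64.3
finger_force: 0.0
time: 2.2
tool_pos: [441.5, -32.7, 230.5]
tcp_rot: [-3.14, -0.001, 0.07]
contact_force: [0.2, -0.1, -0.2]
grip_width: 36.8
finger_force: 0.0
[441.5 -32.7 230.5] [-3.14e+00 -1.00e-03  7.00e-02] 2.2
pin_left 0.52 [227.4, 21.4] 243 [615.7  67.6  25. ] [[619.0, 80.0], [627.0, 70.0], [613.0, 57.0], [605.0, 67.0]]
pin_right 0.7 [416.9, 67.8] 212 [ 587.4 -120.9   25. ] [[586.0, -111.0], [599.0, -123.0], [591.0, -133.0], [578.0, -121.0]]
pinboard 0.62 [323.8, 99.1] 72354 [553.2 -30.5  14. ] [[631.0, 157.0], [656.0, -208.0], [448.0, -253.0], [419.0, 171.0]]
```

View pics/w1.png

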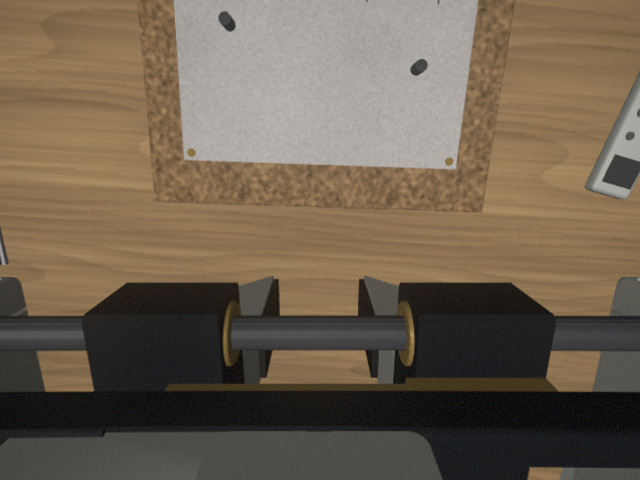

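```bash
python3 -m jog '[[40,0,0,0,0,0],[40,0,0,0,0,0],[0,0,0,0,0,0],[0,0,0,0,0,0]]'; python3 look.py w2.png pin_left:14 pin_right:14 eraser:28
python3 - <<'E'
from h import *
im=cv2.imread('pics/w2.png'); cv2.imwrite('pics/w2c.png',cv2.resize(im[0:260,150:520],None,fx=2,fy=2,interpolation=cv2.INTER_CUBIC))
E
```

```text
time: 2.85
tool_pos: [519.8, -33.1, 229.7]
tcp_rot: [-3.141, 0.002, 0.062]
contact_force: [-0.7, 0.6, -0.4]
grip_width: 36.8
finger_force: 0.0
[519.8 -33.1 229.7] [-3.141e+00  2.000e-03  6.200e-02] 2.85
pin_left 0.61 [227.0, 106.7] 191 [617.1  69.   14. ] [[614.0, 81.0], [626.0, 75.0], [619.0, 60.0], [608.0, 66.0]]
pin_left 0.52 [407.0, 143.5] 117 [ 591.5 -124.3   14. ] [[593.0, -118.0], [593.0, -131.0], [583.0, -132.0], [582.0, -119.0]]
pin_right 0.6 [407.3, 144.5] 167 [ 590.5 -124.8   14. ] [[581.0, -118.0], [594.0, -116.0], [595.0, -133.0], [582.0, -134.0]]
eraser 0.89 [280.1, 34.6] 1640 [684.9  14.1  28. ] [[691.0, 46.0], [700.0, -6.0], [673.0, -11.0], [664.0, 43.0]]
eraser 0.24 [408.0, 144.7] 179 [ 590.3 -122.2   28. ] [[582.0, -113.0], [595.0, -114.0], [594.0, -130.0], [581.0, -129.0]]
```

View pics/w2c.png

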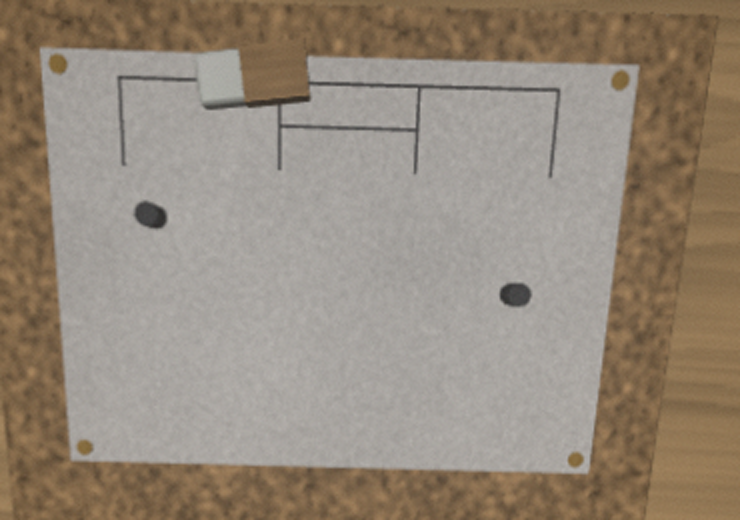

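Pins are at roughly (616,67) and (589,-121), which matches 188 mm along y and 27 mm apart in x. Next, the straightedge.

```bash
python3 -m jog '[[-6.4,-45,4,0,0,0],[-6.4,-45,4,0,0,0],[-6.4,-45,4,0,0,0],[-6.4,-45,4,0,0,0],[-6.4,-45,4,0,0,0],[-6.4,-45,4,0,0,0],[-6.4,-45,4,0,0,0],[-6.4,-45,4,0,0,0],[-6.4,-45,4,0,0,0],[0,0,0,0,0,0],[0,0,0,0,0,0]]'; python3 look.py w3.png straightedge:5 candle_holder:35
```

```text
time: 4.15
tool_pos: [435.9, 368.9, 194.5]
tcp_rot: [3.141, 0.0, 0.066]
contact_force: [0.7, -0.5, 0.2]
grip_width: 36.5
finger_force: 0.0
[435.9 368.9 194.5] [3.141 0.    0.066] 4.15
straightedge 0.84 [316.9, 145.1] 13705 [500.9 374.5   5. ] [[617.0, 402.0], [620.0, 353.0], [342.0, 329.0], [338.0, 389.0]]
candle_holder 0.6 [198.5, 103.8] 5090 [530.3 483.6  35. ] [[564.0, 521.0], [569.0, 447.0], [496.0, 447.0], [491.0, 525.0]]
```

View pics/w3.png

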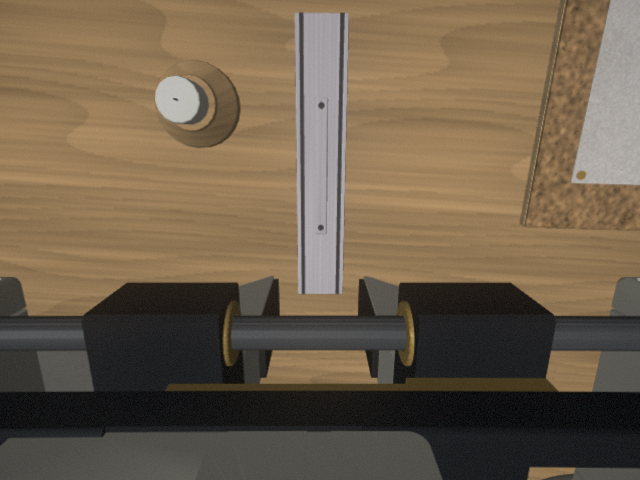

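```bash
python3 - <<'E'
from h import *
o=bot.get_obs(); c=cam('wrist',o)
print(pix2w([[296,13],[348,13],[343,293],[300,293]],5,c).round(1))
print(pix2w([[321,98],[321,234]],27,c).round(1))
print(pix2w([[240,104],[203,147]],10,c).round(1))
E
```

```text
[[618.7 399.2   5. ]
 [621.7 351.2   5. ]
 [342.8 333.8   5. ]
 [339.9 382.2   5. ]]
[[544.7 371.6  27. ]
 [415.4 363.4  27. ]]
[[536.1 449.6  10. ]
 [493.4 486.3  10. ]]
```

```bash
python3 -m jog '[[15,2.2,40,0,0,0],[14.5,2.1,40,0,0,0],[0,0,40,0,0,0],[0,0,40,0,0,0],[0,0,12,0,0,0],[0,0,6,0,0,0],[0,0,4,0,0,0],[0,0,2,0,0,0],[0,0,0,0,0,0]]'
```

```text
time: 5.2
tool_pos: [467.2, 366.7, 11.8]
tcp_rot: [-3.141, -0.002, 0.064]
contact_force: [-0.3, -0.0, -0.1]
grip_width: 36.8
finger_force: 0.0
```

Down without contact; lower 2 mm more and grip.

```bash
python3 -m jog '[[0,0,1,0,0,0],[0,0,1,0,0,0],[0,0,0,0,0,0]]' ; python3 -m jog '[[0,0,0,0,0,0],[0,0,0,0,0,0],[0,0,0,0,0,0],[0,0,0,0,0,0],[0,0,0,0,0,0],[0,0,0,0,0,0],[0,0,0,0,0,0]]' 0; python3 -m jog '[[0,0,-10,0,0,0],[0,0,-20,0,0,0],[0,0,-20,0,0,0],[0,0,0,0,0,0],[0,0,0,0,0,0]]'
```

```text
time: 5.5
tool_pos: [466.5, 366.3, 8.6]
tcp_rot: [-3.141, -0.0, 0.064]
contact_force: [-0.6, -0.0, -0.2]
grip_width: 36.8
finger_force: 0.0
time: 6.2
tool_pos: [466.4, 366.2, 8.4]
tcp_rot: [3.141, -0.0, 0.064]
contact_force: [0.4, -0.4, -0.7]
grip_width: 0.5
finger_force: 0.0
time: 6.7
tool_pos: [466.6, 366.3, 58.9]
tcp_rot: [-3.141, -0.001, 0.064]
contact_force: [-0.6, -1.1, -0.4]
grip_width: 0.8
finger_force: 0.0
```

```bash
python3 -m jog '[[-30,0,-70,0,0,0],[0,0,-40,0,0,0],[0,0,-25,0,0,0],[0,0,0,0,0,0]]' 40; python3 look.py w4.png straightedge:5 candle_holder:35
```

```text
time: 7.1
tool_pos: [448.2, 366.0, 172.5]
tcp_rot: [-3.139, -0.005, 0.064]
contact_force: [0.8, -0.2, -0.3]
grip_width: 27.7
finger_force: 0.0
[448.2 366.  172.5] [-3.139 -0.005  0.064] 7.1
straightedge 0.76 [315.2, 159.3] 15311 [501. 373.   5.] [[337.0, 397.0], [619.0, 403.0], [621.0, 352.0], [340.0, 335.0]]
```

View pics/w4.png

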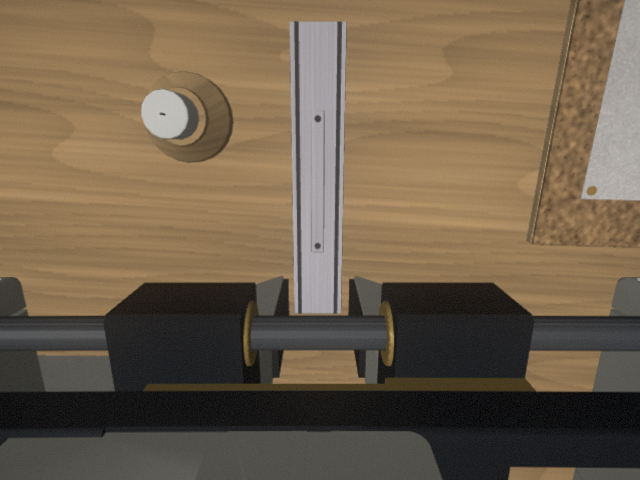

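The bar hasn't moved, although the TCP was over the rail. The fingers in the picture seem to end well short of the stated TCP, so I'll descend again and look from close by.

```bash
python3 -m jog '[[7,0,40,0,0,0],[7,0,40,0,0,0],[0,0,40,0,0,0],[0,0,40,0,0,0],[0,0,17,0,0,0],[0,0,8,0,0,0],[0,0,0,0,0,0],[0,0,0,0,0,0]]'; python3 look.py w5.png straightedge:5
```

```text
time: 8.05
tool_pos: [461.1, 366.0, -15.3]
tcp_rot: [-3.141, -0.001, 0.064]
contact_force: [0.8, -0.6, 0.0]
grip_width: 36.7
finger_force: 0.0
[461.1 366.  -15.3] [-3.141e+00 -1.000e-03  6.400e-02] 8.05
straightedge 0.81 [311.3, 159.5] 36510 [522.5 373.5   5. ] [[586.0, 401.0], [589.0, 352.0], [404.0, 333.0], [400.0, 399.0]]
```

View pics/w5.png

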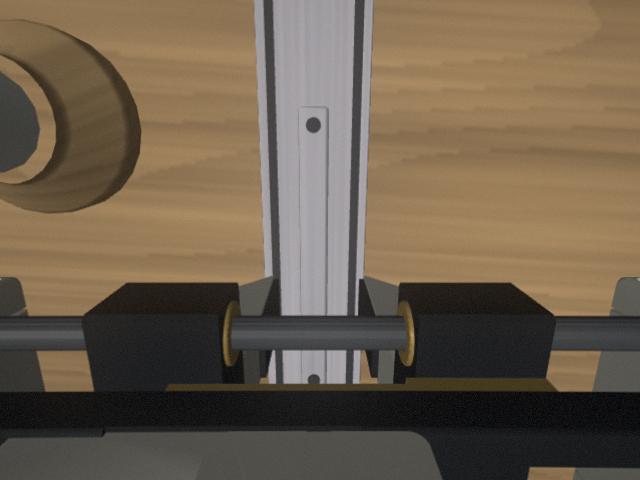

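The fingers clearly end about 40 mm short of the reported TCP: z reads -15 with no contact. So I'll feel for the bar's top.

```bash
python3 -m jog '[[-8,0,2,0,0,0],[0,0,3,0,0,0],[0,0,3,0,0,0],[0,0,2,0,0,0],[0,0,0,0,0,0]]'; python3 -m jog '[[0,0,2,0,0,0],[0,0,1.5,0,0,0],[0,0,0,0,0,0]]'
```

```text
time: 8.65
tool_pos: [452.6, 365.2, -26.0]
tcp_rot: [3.141, 0.0, 0.064]
contact_force: [0.1, -0.6, 0.1]
grip_width: 36.7
finger_force: 0.0
time: 8.95
tool_pos: [452.6, 365.2, -29.5]
tcp_rot: [3.141, 0.0, 0.064]
contact_force: [-0.2, -0.6, -0.2]
grip_width: 36.9
finger_force: 0.0
```

```bash
python3 -m jog '[[0,0,1.5,0,0,0],[0,0,0,0,0,0]]';python3 -m jog '[[0,0,1.5,0,0,0],[0,0,0,0,0,0]]'; python3 -m jog '[[0,0,1,0,0,0],[0,0,0,0,0,0]]'
```

```text
time: 9.15
tool_pos: [452.7, 365.3, -30.8]
tcp_rot: [3.141, 0.0, 0.064]
contact_force: [-0.5, -0.0, -0.2]
grip_width: 36.4
finger_force: 0.0
time: 9.35
tool_pos: [452.8, 365.4, -31.1]
tcp_rot: [-3.142, -0.0, 0.064]
contact_force: [-2.6, -1.7, 9.4]
grip_width: 36.3
finger_force: 4.6
time: 9.55
tool_pos: [452.9, 365.4, -31.1]
tcp_rot: [-3.141, -0.001, 0.064]
contact_force: [-4.4, -3.0, 16.6]
grip_width: 36.6
finger_force: 8.3
```

Contact is at z = -31, the bar's top at 5 mm, so the fingertips sit 36 mm above the reported TCP. Back off, grip and lift.

```bash
python3 -m jog '[[0,0,-4.5,0,0,0],[0,0,0,0,0,0]]'; python3 -m jog '[[0,0,0,0,0,0],[0,0,0,0,0,0],[0,0,0,0,0,0],[0,0,0,0,0,0],[0,0,0,0,0,0],[0,0,0,0,0,0]]' 0; python3 -m jog '[[0,0,-5,0,0,0],[0,0,-20,0,0,0],[0,0,-20,0,0,0],[0,0,-20,0,0,0],[0,0,0,0,0,0],[0,0,0,0,0,0]]'
```

```text
time: 9.75
tool_pos: [453.2, 365.6, -28.0]
tcp_rot: [-3.141, -0.001, 0.064]
contact_force: [-0.2, 0.3, 0.4]
grip_width: 36.7
finger_force: 0.0
time: 10.35
tool_pos: [452.6, 365.2, -29.0]
tcp_rot: [3.141, 0.0, 0.064]
contact_force: [1.0, -0.3, -1.5]
grip_width: 12.0
finger_force: 30.0
time: 10.95
tool_pos: [452.6, 365.3, 36.3]
tcp_rot: [-3.142, -0.0, 0.064]
contact_force: [-0.0, 0.0, -1.7]
grip_width: 12.0
finger_force: 30.0
```

```bash
python3 -m jog '[[7.4,41.9,0,0,0,0],[7.4,41.9,0,0,0,0],[7.4,41.9,0,0,0,0],[7.4,41.9,0,0,0,0],[7.4,41.9,0,0,0,0],[7.4,41.9,0,0,0,0],[7.4,41.9,0,0,0,0],[7.4,41.9,0,0,0,0],[7.4,41.9,0,0,0,0],[7.4,41.9,0,0,0,0],[0,0,0,0,0,0]]'; python3 -m jog '[[0,0,0,0,0,-0.1366],[0,0,0,0,0,-0.1366],[0,0,0,0,0,-0.1366],[0,0,0,0,0,-0.1366],[0,0,0,0,0,-0.1366],[0,0,0,0,0,-0.1366],[0,0,0,0,0,-0.1366],[0,0,0,0,0,-0.1366],[0,0,0,0,0,-0.1366],[0,0,0,0,0,-0.1366],[0,0,0,0,0,0],[0,0,0,0,0,0]]'; python3 look.py w6.png pin_left:25 pin_right:25 straightedge:65
```

```text
time: 12.05
tool_pos: [554.0, -53.0, 35.1]
tcp_rot: [3.14, 0.0, 0.059]
contact_force: [0.4, 0.8, -2.4]
grip_width: 11.8
finger_force: 30.0
time: 13.25
tool_pos: [552.7, -47.6, 35.5]
tcp_rot: [-3.14, -0.0, 1.426]
contact_force: [-0.5, 0.4, -1.5]
grip_width: 11.7
finger_force: 30.0
[552.7 -47.6  35.5] [-3.14  -0.     1.426] 13.25
pin_left 0.86 [410.5, 26.6] 853 [615.8  69.6  25. ] [[605.0, 67.0], [618.0, 79.0], [627.0, 71.0], [614.0, 58.0]]
pin_left 0.59 [315.5, 139.9] 35215 [561.1  22.8  25. ] [[541.0, 92.0], [603.0, 83.0], [581.0, -134.0], [499.0, -121.0]]
straightedge 0.55 [315.6, 142.2] 35092 [561.3  22.   65. ] [[545.0, 79.0], [595.0, 71.0], [578.0, -103.0], [512.0, -93.0]]
```

View pics/w6.png

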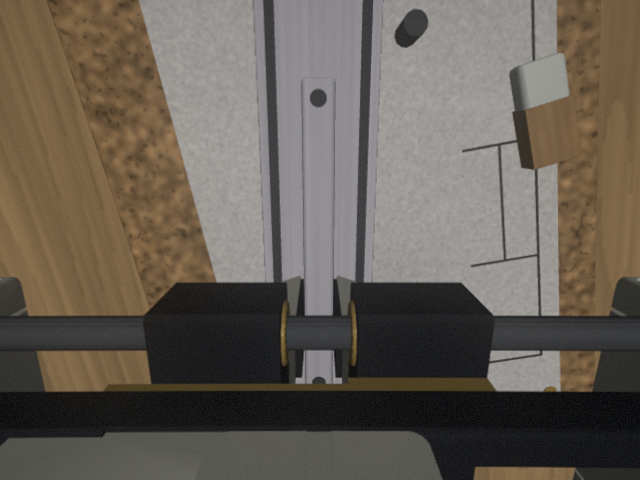

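Clearance is about 15 mm to both pins. Lowering now.

```bash
python3 -m jog '[[0,0,20,0,0,0],[0,0,18,0,0,0],[0,0,8,0,0,0],[0,0,0,0,0,0],[0,0,0,0,0,0]]'; python3 -m jog '[[0,0,2,0,0,0],[0,0,1.5,0,0,0],[0,0,0,0,0,0],[0,0,0,0,0,0]]'
```

```text
time: 13.95
tool_pos: [553.7, -48.2, -9.2]
tcp_rot: [3.141, 0.0, 1.429]
contact_force: [-0.1, -0.6, -0.6]
grip_width: 11.7
finger_force: 30.0
time: 14.35
tool_pos: [553.4, -48.1, -12.9]
tcp_rot: [3.141, 0.0, 1.43]
contact_force: [-0.5, -0.3, -2.1]
grip_width: 11.7
finger_force: 30.0
```

```bash
python3 -m jog '[[0,0,1,0,0,0],[0,0,0,0,0,0],[0,0,0,0,0,0]]'; python3 -m jog '[[0,0,0.7,0,0,0],[0,0,0,0,0,0],[0,0,0,0,0,0]]'
```

```text
time: 14.65
tool_pos: [553.3, -48.1, -14.2]
tcp_rot: [-3.142, 0.0, 1.43]
contact_force: [0.8, -0.1, -1.4]
grip_width: 11.9
finger_force: 30.0
time: 14.95
tool_pos: [553.3, -48.1, -14.8]
tcp_rot: [-3.142, 0.0, 1.43]
contact_force: [0.8, -0.5, -1.9]
grip_width: 12.0
finger_force: 30.0
```

```bash
python3 -m jog '[[0,0,0.7,0,0,0],[0,0,0,0,0,0],[0,0,0,0,0,0]]'; python3 -m jog '[[0,0,0,0,0,0],[0,0,0,0,0,0],[0,0,0,0,0,0],[0,0,0,0,0,0]]' 22
```

```text
time: 15.25
tool_pos: [553.4, -48.1, -15.0]
tcp_rot: [3.141, 0.0, 1.43]
contact_force: [-2.9, 0.6, 6.4]
grip_width: 11.8
finger_force: 30.0
time: 15.65
tool_pos: [553.3, -48.1, -15.7]
tcp_rot: [-3.142, 0.0, 1.43]
contact_force: [-0.3, 0.2, -0.0]
grip_width: 20.1
finger_force: 0.0
```

Released. Now centre on the rail, lean the tips slightly forward so they push low, and approach.

```bash
python3 -m jog '[[7,0,-0.5,-0.03,0,0],[7,0,0,0,0,0],[7,0,0,0,0,0],[7,0,0,0,0,0],[0,0,0,0,0,0],[0,0,0,0,0,0]]'; python3 -m jog '[[0,2,0,0,0,0],[0,2,0,0,0,0],[0,1.5,0,0,0,0],[0,1.5,0,0,0,0],[0,1.5,0,0,0,0],[0,1.5,0,0,0,0],[0,1,0,0,0,0],[0,1,0,0,0,0],[0,0,0,0,0,0]]'; python3 look.py w7.png pin_left:25 straightedge:19
```

```text
time: 16.25
tool_pos: [557.4, -20.2, -15.1]
tcp_rot: [3.112, 0.0, 1.43]
contact_force: [-0.1, 0.2, -0.6]
grip_width: 20.2
finger_force: 0.0
time: 17.15
tool_pos: [569.3, -22.1, -14.6]
tcp_rot: [3.111, 0.0, 1.43]
contact_force: [-0.3, 0.0, -0.3]
grip_width: 20.2
finger_force: 0.0
[569.3 -22.1 -14.6] [3.111 0.    1.43 ] 17.15
pin_left 0.74 [405.7, 71.1] 1268 [615.2  69.2  25. ] [[605.0, 69.0], [620.0, 78.0], [627.0, 68.0], [612.0, 59.0]]
straightedge 0.63 [311.4, 145.0] 36677 [574.8  46.8  19. ] [[556.0, 103.0], [606.0, 97.0], [588.0, -75.0], [523.0, -64.0]]
```

View pics/w7.png

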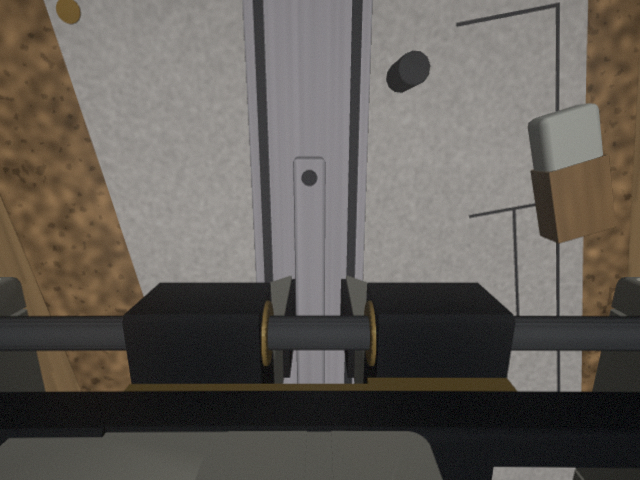

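About 7–8 mm of gap is left at the left pin, and the bar lies flat between the fingers.

```bash
python3 -m jog '[[0,1,0,0,0,0],[0,1,0,0,0,0],[0,1,0,0,0,0],[0,0.5,0,0,0,0],[0,0,0,0,0,0]]'; python3 -m jog '[[0,0.5,0,0,0,0],[0,0.5,0,0,0,0],[0,0.5,0,0,0,0],[0,0,0,0,0,0]]';  python3 -m jog '[[0,0.4,0,0,0,0],[0,0.4,0,0,0,0],[0,0,0,0,0,0]]'
```

```text
time: 17.8
tool_pos: [572.7, -22.6, -14.6]
tcp_rot: [3.111, 0.0, 1.43]
contact_force: [-0.9, 0.4, 0.0]
grip_width: 19.9
finger_force: 0.1
time: 18.2
tool_pos: [574.2, -22.8, -14.5]
tcp_rot: [3.111, 0.0, 1.43]
contact_force: [0.5, 0.7, -0.2]
grip_width: 20.2
finger_force: 0.1
time: 18.5
tool_pos: [575.0, -22.9, -14.5]
tcp_rot: [3.111, 0.0, 1.43]
contact_force: [-0.4, 0.0, -0.2]
grip_width: 19.8
finger_force: 0.2
```

```bash
python3 -m jog '[[0,0.4,0,0,0,0],[0,0.4,0,0,0,0],[0,0,0,0,0,0]]' | egrep 'force|pos'; python3 -m jog '[[0,0.4,0,0,0,0],[0,0.3,0,0,0,0],[0,0,0,0,0,0]]'| egrep 'force|pos'; python3 -m jog '[[0,0.3,0,0,0,0],[0,0,0,0,0,0]]'| egrep 'force|pos'
```

```text
tool_pos: [575.7, -23.0, -14.4]
contact_force: [-0.3, 0.4, -0.7]
finger_force: 0.2
tool_pos: [576.4, -23.1, -14.5]
contact_force: [-0.8, -0.2, 0.0]
finger_force: 0.2
tool_pos: [576.5, -23.1, -14.5]
contact_force: [-0.9, -0.6, 1.3]
finger_force: 0.6
```

```bash
python3 -m jog '[[0,0.2,0,0,0,0],[0,0,0,0,0,0]]' | egrep 'force|pos'; python3 -m jog '[[0,0.2,0,0,0,0],[0,0,0,0,0,0]]'| egrep 'force|pos'
```

```text
tool_pos: [576.5, -23.1, -14.5]
contact_force: [-2.6, 0.2, -0.1]
finger_force: 1.1
tool_pos: [576.5, -23.1, -14.5]
contact_force: [-2.5, 0.4, 1.1]
finger_force: 1.8
```

```bash
python3 -m jog '[[0,0.2,0,0,0,0],[0,0,0,0,0,0]]' | egrep 'force|pos'; python3 -m jog '[[0,0.2,0,0,0,0],[0,0,0,0,0,0],[0,0,0,0,0,0]]'| egrep 'force|pos'; python3 look.py w8.png pin_left:25 straightedge:19
```

```text
tool_pos: [576.6, -23.1, -14.5]
contact_force: [-4.8, 1.3, 2.9]
finger_force: 2.6
tool_pos: [576.6, -23.1, -14.5]
contact_force: [-6.4, 1.8, 3.4]
finger_force: 2.9
[576.6 -23.1 -14.5] [3.113 0.    1.43 ] 20.2
pin_left 0.62 [390.9, 71.8] 1213 [616.8  68.7  25. ] [[605.0, 69.0], [619.0, 78.0], [627.0, 69.0], [613.0, 59.0]]
straightedge 0.71 [307.9, 149.9] 36676 [580.4  44.   19. ] [[564.0, 102.0], [613.0, 96.0], [596.0, -75.0], [530.0, -64.0]]
```

```bash
python3 -m jog '[[0,0,0,0,0,0],[0,0,0,0,0,0],[0,0,0,0,0,0],[0,0,0,0,0,0]]' | egrep 'force|pos'; python3 - <<'E'
from h import *
o=bot.get_obs(); print(np.round(o['contact_force'],2),np.round(o['moment'],3))
im=bot.capture('top'); w=cv2.imread('pics/w8.png')
c=cam('top'); 
a=cv2.resize(cv2.cvtColor(im,cv2.COLOR_RGB2BGR)[180:310,250:430],(720,520))[:, :400*2]
b=cv2.resize(w[0:280,220:470],None,fx=1.1,fy=1.1)
cv2.imwrite('pics/c9.png',cv2.resize(np.hstack([cv2.resize(a,(500,361)),cv2.resize(b,(300,361))]),(800,361)))
E
```

```text
tool_pos: [576.6, -23.1, -14.5]
contact_force: [-5.6, 1.4, 3.8]
finger_force: 2.9
[-5.61  1.36  3.83] [0.095 0.956 0.035]
```

View pics/c9.png

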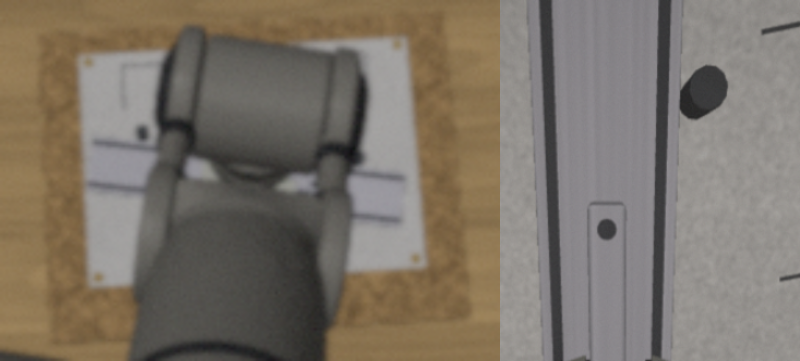

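The left pin is touching, and about 5.8 N of balanced push with almost no yaw moment means both pins bear. Back off about 3 mm, centred on the rail, and lift.

```bash
python3 -m jog '[[0,-0.8,0,0,0,0],[0,-1.2,0,0,0,0],[0,-1.5,0,0,0,0],[0,-1,0,0,0,0],[0,0,0,0,0,0],[0,0,0,0,0,0]]' | egrep 'force|pos'; python3 -m jog '[[0,0,-5,0,0,0],[0,0,-10,0,0,0],[0,0,-20,0,0,0],[0,0,-30,0,0,0],[0,0,-40,0,0,0],[-20,-40,-20,0,0,0],[-20,-40,0,0,0,0],[0,-40,0,0,0,0],[0,0,0,0,0,0],[0,0,0,0,0,0]]'; python3 look.py w9.png pin_left:25 pin_right:25 straightedge:19
python3 - <<'E'
import cv2
cv2.imwrite('pics/w9b.png',cv2.imread('pics/w9.png')[:, :])
E
```

```text
tool_pos: [573.3, -22.7, -14.4]
contact_force: [-0.2, 0.3, -0.4]
finger_force: 0.0
time: 22.4
tool_pos: [445.2, -45.0, 108.0]
tcp_rot: [3.109, 0.0, 1.429]
contact_force: [0.0, -1.2, 0.4]
grip_width: 20.0
finger_force: 0.0
[445.2 -45.  108. ] [3.109 0.    1.429] 22.4
pin_left 0.9 [538.3, 38.6] 605 [617.1  69.2  25. ] [[602.0, 71.0], [626.0, 77.0], [631.0, 65.0], [608.0, 60.0]]
pin_right 0.71 [500.4, 294.8] 276 [ 589.5 -119.8   25. ] [[579.0, -115.0], [585.0, -109.0], [603.0, -129.0], [596.0, -135.0]]
straightedge 0.82 [470.9, 132.0] 19008 [571.7  13.8  19. ] [[525.0, -99.0], [564.0, 107.0], [613.0, 95.0], [585.0, -117.0]]
```

View pics/w9.png

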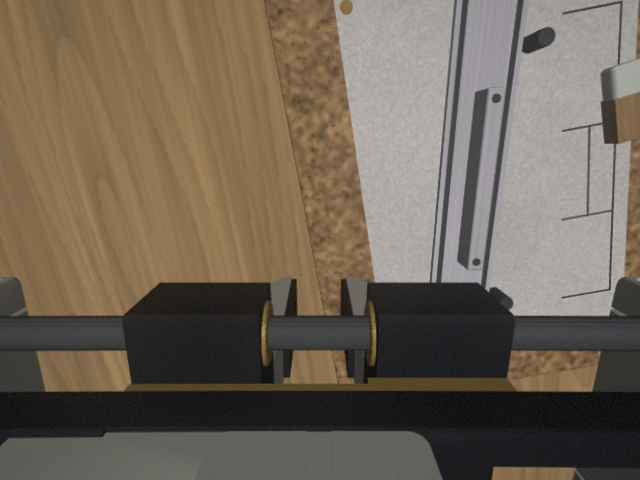

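The bar lies against both pins: left at (525,42), right at (492,293). Handing in.

```bash
python3 -c "
from plant import bot
print(bot.close_job())"
```

```text
the job is handed in; nothing more can be done
None
```

The straightedge is lying flat on the pinboard against both pins and let go, and the job is handed in at about 22 s; I pushed with about 6 N in total, which I take to be 2–3 N per pin, and I touched none of the other objects.

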